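# Hold the slack anvil nut with the socket that fits

## Task

One of the two nuts that clamp the anvil to the bench has come slack and stands clear of its strap: find which of the three T-handle socket wrenches fits that nut, and put any that does not fit back upright on a stud of the wooden block. Set the right one straight down over the slack nut until it is fully home, and finish while still gripping its handle and pressing it lightly down, so that I can tighten the bolt from under the bench. Leave the hammer, tongs and chisel alone.

Things in the scene. Friction and masses are not known exactly. Their poses are not given: they have to be found in the camera images.
- anvil: Small dark steel bench anvil, fixed, 275 mm long along its x (horn to +x), foot 128 by 100 mm, 127 mm high, face 52 mm wide. Origin: centre of the underside of its foot. A clamp strap lies along its y on each side of it (strap centres at y = +88 and -88 mm), with a wooden packing piece under each strap's outer end.
- strap_flat: Clamp strap of flat steel bar, fixed, 124 mm long (y), 34 mm wide, 12 mm thick, with a 3 mm thick, 32 mm wide washer on its top round the bolt (washer's top 15 mm above the origin). Origin: centre of its underside, in line with the bolt, 22 mm above the bench. Lies on one side of the anvil or the other.
- strap_square: Clamp strap of square steel bar, fixed, 124 mm long (y), 26 mm wide, 25 mm thick, with a 3 mm thick, 32 mm wide washer on its top round the bolt (washer's top 28 mm above the origin). Origin as for the other strap, 22 mm above the bench. Lies on the other side.
- nut_a: Steel hexagon nut, 24 mm across flats, 15 mm high, flush with the end of an M16 bolt that comes up through one of the straps (which one varies). Origin: centre of its underside, about 50 mm above the bench. z up; two flats face +x and -x. Stiff: takes 0.6 N m to turn; cannot be pushed down. Slack: 13 mm of bare thread between it and its strap's washer. Tight: it sits on the washer.
- nut_b: Steel hexagon nut, 19 mm across flats, 11 mm high, flush with the end of an M12 bolt that comes up through one of the straps (which one varies). Origin: centre of its underside, about 50 mm above the bench. z up; two flats face +x and -x. Stiff: takes 0.6 N m to turn; cannot be pushed down. Slack: 13 mm of bare thread between it and its strap's washer. Tight: it sits on the washer.
- wrench_p: One of three unmarked T-handle socket wrenches, loose, 0.2 to 0.6 kg, standing mouth down on the block; which stands on which stud varies. Origin: centre of the mouth. z: up the stem. x: along the handle, a round crossbar 12 mm thick, 90 mm long, its axis 115 mm above the origin; stem 12 mm thick, socket's shoulder 46 mm up. Two flats of the hexagon recess face +x and -x.
- wrench_q: As wrench_p, but for the socket. The three sockets are 19, 24 and 30 mm across flats (outside 29, 35 and 42 mm, recess 11, 15 and 19 mm deep to a flat solid bottom, mouth slightly flared, 1.6 mm of play on a nut of that size); which wrench has which size is not told.
- wrench_r: As wrench_p, but for the socket, which is another of the three sizes. Fully home on the nut of its size, a socket's mouth is level with the nut's underside; one too small stays on top of the nut; one too large drops 4 mm or more below the underside and turns freely.
- block: Heavy wooden wrench block, fixed, 70 by 250 mm (x, y) and 30 mm high. Origin: centre of its underside. On its top stand three steel studs in a row along its y, 90 mm apart.
- stud0 (a point): Foot of one of the block's three studs (13 mm thick, 8 mm high, with a tapered top), on the block's top, 30 mm above the bench, at y = -90 mm in the block's frame. A wrench stood over it rests on the block's top.
- stud1 (a point): Foot of one of the block's three studs (13 mm thick, 8 mm high, with a tapered top), on the block's top, 30 mm above the bench, at y = 0 mm in the block's frame. A wrench stood over it rests on the block's top.
- stud2 (a point): Foot of one of the block's three studs (13 mm thick, 8 mm high, with a tapered top), on the block's top, 30 mm above the bench, at y = 90 mm in the block's frame. A wrench stood over it rests on the block's top.
- hammer: Bystander: cross-peen hammer, loose, 262 mm long along x, wooden handle, steel head at +x. Origin: under its middle, on the bench. Leave it alone.
- tongs: Bystander: smith's flat-jaw tongs, loose, lying closed, about 330 mm long along x, jaws at +x. Origin: on the bench under it, near the rivet. Leave them alone.
- chisel: Bystander: octagonal cold chisel, loose, 153 mm long along x, 18 mm thick. Origin: on the bench, under its middle. Leave it alone.
Things that resemble listed ones, but are neither listed nor needed, are in the scene too. What is shaped like the wrench_r but blue or purple is not meant.

How it is judged:
By the outcome, as a careful person would: the job done as asked, in the order asked, and still so for the second after the job is handed in, while the arm keeps its last pose, push and grip.
It also fails if it takes over 72 s, if anything falls off the work surface, if the arm or the gripper's body presses on something with over 40 N, if the wrist force passes 120 N, or if a joint passes its speed limit or range.

## Robot

A 6-joint arm with a two-finger parallel gripper is mounted at the origin on the work surface. World frame = base frame: x ahead of the robot, y to its left, z up, the work surface at z = 0. Lengths are in m, angles in degrees, forces in N, time in s.
With the tool pointing down it reaches from about 0.325 to 0.775 m from the base axis. Payload 5.5 kg.
Tool frame: the origin (TCP) lies at the centre of the arm's flange, where the gripper is bolted on; the fingertips stand 182 mm ahead of it and the grasp point (between the pads) lies 163 mm ahead of it; z points along the fingers, y is the line along which they close (so a half turn about z gives the same grasp; the last joint's range is limited). The gripper opens to 88 mm and grips with 3 to 60 N. Pads are 20 mm wide; open, the fingers measure 115 mm over their backs; the gripper's body (75 mm by 178 mm) begins 61 mm behind the grasp point.
Start: joints at [-78.535, 5.22, 70.514, -0, 104.267, -3.249], TCP at [0.152, -0.58, 0.405] pointing down, gripper open.
Joint ranges: [-164.24, 164.24], [-49.07, 125.15], [9.68, 141.18], [-86.29, 266.29], [3.28, 154.24], [-151.56, 151.56]. Speed limits (degrees/s): [147.25, 147.25, 172.46, 180, 180, 180].

## Interface

Orientations are given as [roll, pitch, yaw] about the fixed x, y, z axes, in that order (R = Rz(yaw) Ry(pitch) Rx(roll)).
In Python, from station import r gives the robot as it stands. The module is installed in compiled form; this text tells all that it offers. Calls block until the motion is done:
- r.reach(position, orientation): joint-space move of the TCP to a pose.
- r.servo_line(position, rotation=None, speed=0.15): straight line of the TCP; rotation=None keeps the orientation; speed is the mean speed in m/s.
- r.move_joints(angles): joint-space move.
- r.let_go() and r.grab(squeeze=None): open the fingers fully, or close them until they stop; squeeze is the grip in N (None keeps the last).
- r.wait(seconds).
- r.inverse_kinematics(position, orientation): joint angles nearest the present ones, or None.
- r.sense(): the state.
- r.snapshot(name): name is "scene" or "top" or "wrist"; returns a dict with "frame" (480x640x3 uint8, red, green, blue), "fx", "fy", "cx", "cy" (pixels), "dist_coeffs" ([k1, k2, p1, p2, k3] as OpenCV has them; the pictures are not rectified), "R" (3x3) and "t" (3): a world point X has camera coordinates R X + t. Camera axes: x right, y down, z forward; pixel columns grow to the right and rows downward; lengths in m; the calibration is good to about 2 mm. A picture is of the moment at which its call begins. There is no depth.
A pose or a line that the arm cannot do raises r.IKError and nothing moves.
- r.hand_in(): hands the job in; it is judged then, once.
The state is a dict: "clock": time; "joints": joint angles; "joint_vel": joint speeds; "joint_torque": joint torques, N m; "tcp_pos": TCP position; "orientation": TCP orientation; "contact_force": force on the tool from outside, world axes, zero at the start; "torque": the same for the moment, N m; "opening": finger opening in m; "gripper_force": force on a finger pad.
Only numpy, scipy, OpenCV 4.12 (cv2) and the standard library are available. Lean on these libraries where they do the work, as an engineer would, in place of code of your own. Each camera call takes 0.05 s, during which the arm holds its last target. There are 200 camera calls.

## Working session

There is one attempt and no reset: what is moved stays moved. The work goes in short steps, each a Python script; the robot and the scene stay as the last script left them, time stands still between calls to the robot, and variables do not carry over. Pictures are saved under pics/ and viewed, at most 10 in all, crops included, and the job is handed in when it is done.

```bash
mkdir -p pics; cat > h.py <<'E'
import numpy as np, cv2, pickle
from station import r
def snap(n,fn):
    s=r.snapshot(n); pickle.dump(s,open(f'pics/{fn}.pkl','wb')); cv2.imwrite(f'pics/{fn}.png',s['frame'][:,:,::-1]); return s
def load(fn): return pickle.load(open(f'pics/{fn}.pkl','rb'))
def K(s): return np.array([[s['fx'],0,s['cx']],[0,s['fy'],s['cy']],[0,0,1.]])
def ray(s,uv):
    p=cv2.undistortPoints(np.array([[uv]],float),K(s),np.array(s['dist_coeffs'],float))[0,0]
    R=np.array(s['R']);t=np.array(s['t']); return -R.T@t, R.T@np.array([p[0],p[1],1])
def onz(s,uv,z):
    c,d=ray(s,uv); return c+d*(z-c[2])/d[2]
def tri(*obs):
    A=np.zeros((3,3));b=np.zeros(3)
    for s,uv in obs:
        c,d=ray(s,uv); d/=np.linalg.norm(d); P=np.eye(3)-np.outer(d,d); A+=P;b+=P@c
    return np.linalg.solve(A,b)
def proj(s,X):
    R=np.array(s['R']);t=np.array(s['t'],float)
    return cv2.projectPoints(np.array([X],float),cv2.Rodrigues(R)[0],t,K(s),np.array(s['dist_coeffs'],float))[0].reshape(-1,2)
E
python3 - <<'E'
from h import *
for n in ['scene','top']:
    s=snap(n,n+'0'); print(n,-np.array(s['R']).T@np.array(s['t']),s['fx'])
print(r.sense())
E
```

```text
scene [0.96258725 0.51545938 0.61103648] 480.30607545024577
top [ 0.33130706 -0.03103078  1.15148952] 592.9950235056456
{'clock': 0.1, 'joints': array([-7.85362074e+01,  5.25885387e+00,  7.05746197e+01,  5.21565927e-04,
        1.04268297e+02, -3.24890051e+00]), 'joint_vel': array([ 0.04057644, -0.1714379 , -0.14981221, -0.04451904, -0.01599185,
       -0.01263273]), 'joint_torque': array([ 2.81907436e-03, -4.47854948e+01, -4.07571137e+01,  7.00558978e-02,
        2.83496466e-02, -1.08056688e-04]), 'tcp_pos': array([ 0.15239033, -0.58037499,  0.40362261]), 'orientation': array([-1.79898422e+02, -6.27260227e-03,  1.47128156e+01]), 'contact_force': array([ 0.34273382,  0.35340181, -0.89190695]), 'torque': array([ 0.03921182, -0.05118747,  0.04645187]), 'gripper_force': 0.0, 'opening': 0.08748357791867895}
```

View pics/scene0.png

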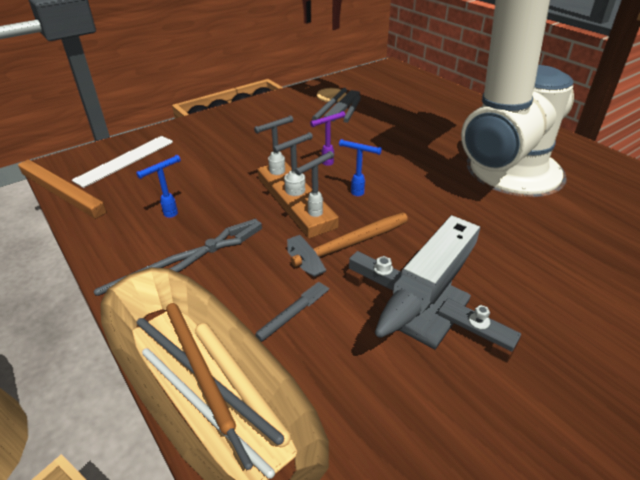

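View pics/top0.png

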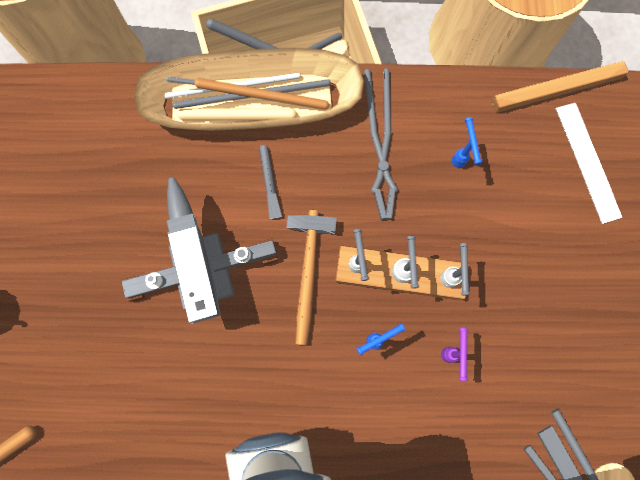

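The two views show the anvil at top (195,270), with nuts at top (153,281)/(242,254) and scene (481,315)/(383,264). The wrenches stand on the block at top (357,264), (405,269) and (453,276). The lookalikes to avoid are blue at (465,155) and (378,342), and purple at (455,355). Next I'll crop in close on the nuts and sockets.

```bash
python3 - <<'E'
from h import *
a=load('scene0')['frame'][:,:,::-1];b=load('top0')['frame'][:,:,::-1]
f=lambda im,x,y,w,h:cv2.resize(im[y:y+h,x:x+w],(400,300),interpolation=cv2.INTER_CUBIC)
o=np.vstack([np.hstack([f(a,345,240,80,60),f(a,440,285,80,60)]),np.hstack([f(b,110,220,180,135),f(b,325,215,160,120)])])
cv2.imwrite('pics/crop1.png',o)
o=np.vstack([np.hstack([f(a,250,110,100,75),f(a,270,170,100,75)]),np.hstack([f(b,130,260,48,36),f(b,220,235,48,36)])])
cv2.imwrite('pics/crop2.png',o)
E
```

```text
(no output)
```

View pics/crop1.png

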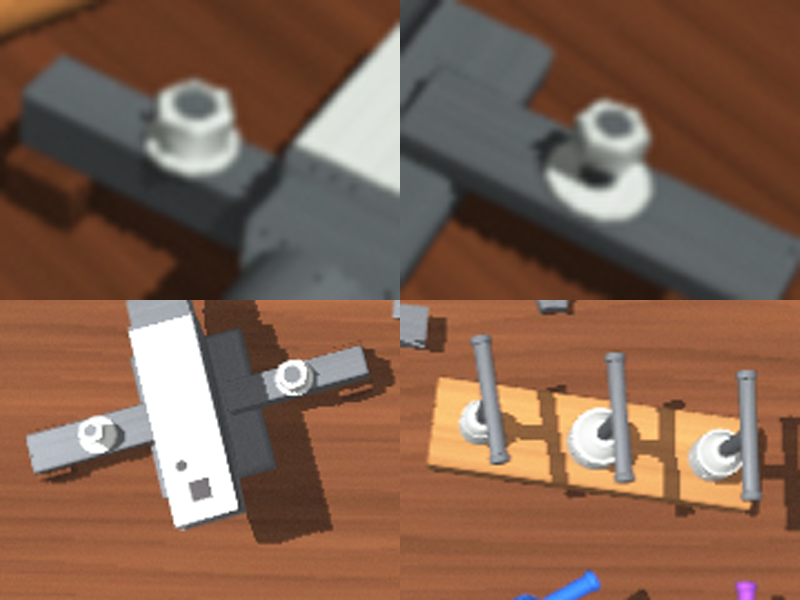

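View pics/crop2.png

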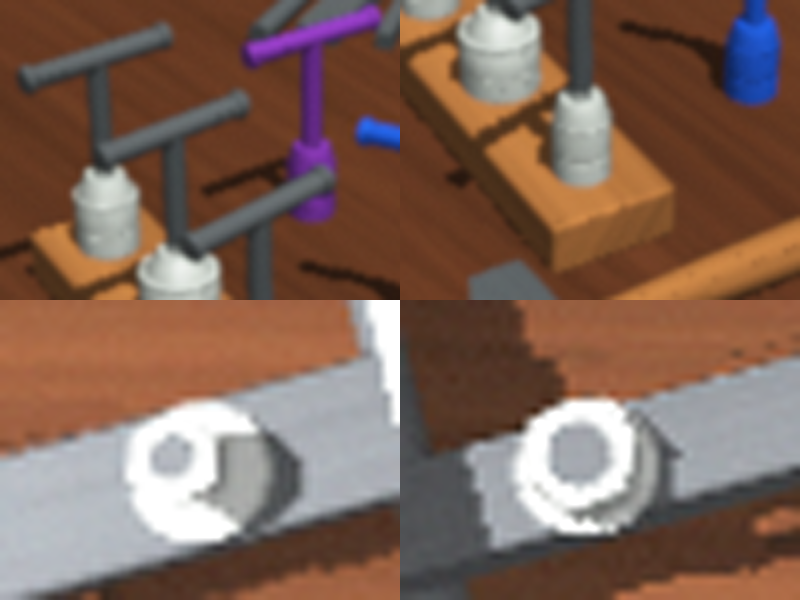

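The slack nut is the scene (482,310) / top (151,279) one: it sits on the flat strap with bare thread and a shadow gap, and it has the thin bolt and small hexagon, so it is nut_b, 19 mm. The socket at top (357,264) looks narrowest and so likely 19 mm, with the middle one the largest. I'll measure these to confirm.

```bash
python3 - <<'E'
from h import *
S=load('scene0');T=load('top0')
hsv=cv2.cvtColor(T['frame'],cv2.COLOR_RGB2HSV)
# bars in top: low saturation, mid value
m=((hsv[...,1]<60)&(hsv[...,2]>60)&(hsv[...,2]<170)).astype(np.uint8)*255
for (x0,x1) in [(345,375),(400,425),(455,475)]:
    q=np.zeros_like(m); q[222:305,x0:x1]=m[222:305,x0:x1]
    cs=cv2.findContours(q,0,2)[0]; c=max(cs,key=cv2.contourArea)
    p=c[:,0,:].astype(float); vx,vy,cx,cy=cv2.fitLine(c,cv2.DIST_HUBER,0,.01,.01).ravel()
    d=np.array([vx,vy]);o=np.array([cx,cy]); w=(p-o)@d; e1,e2=o+d*w.min(),o+d*w.max()
    A,B=onz(T,e1,.145),onz(T,e2,.145)
    print('bar',e1,e2,'mid',(A+B)/2,'len',np.linalg.norm(A-B),'yaw',np.degrees(np.arctan2(*(B-A)[[1,0]])))
print('bar0 tri ends',tri((T,(357,230.2)),(S,(297.5,171))),tri((T,(365.4,279)),(S,(332.5,155))))
N=tri((T,(150.6,278.6)),(S,(482.4,310)));print('nut top',N, onz(T,(150.6,278.6),.061),onz(S,(482.4,310),.061))
print('nut other',tri((T,(220+180/8.33,235+153/8.33)),(S,(345+200/5,240+105/5))))
# block
o=((hsv[...,0]>9)&(hsv[...,0]<22)&(hsv[...,1]>80)&(hsv[...,2]>170)).astype(np.uint8)*255
o[:240]=0;o[305:]=0;o[:,:330]=0;o[:,485:]=0
o=cv2.morphologyEx(o,cv2.MORPH_CLOSE,np.ones((13,13)))
c=max(cv2.findContours(o,0,2)[0],key=cv2.contourArea)
bx=cv2.boxPoints(cv2.minAreaRect(c));P=np.array([onz(T,u,.03) for u in bx]);print('block',bx,P,P.mean(0),np.linalg.norm(P[0]-P[1]),np.linalg.norm(P[1]-P[2]))
# anvil face
w=((hsv[...,1]<30)&(hsv[...,2]>215)).astype(np.uint8)*255
w[:205]=0;w[:,:160]=0;w[:,222:]=0
c=max(cv2.findContours(w,0,2)[0],key=cv2.contourArea);bx=cv2.boxPoints(cv2.minAreaRect(c));P=np.array([onz(T,u,.127) for u in bx]);print('face',P,np.linalg.norm(P[0]-P[1]),np.linalg.norm(P[1]-P[2]))
# socket widths in scene: (pixel width row) using crop readings
for n,l,rr in [('rear',(250+75/4,110+215/4),(250+139/4,110+215/4)),('mid',(270+(457-400)/4,170+50/4),(270+(541-400)/4,170+50/4)),('front',(270+(552-400)/4,170+145/4),(270+(612-400)/4,170+145/4))]:
    X=onz(S,((l[0]+rr[0])/2,l[1]),.045);print(n,X,np.linalg.norm(onz(S,l,.045)-onz(S,rr,.045)))
E
```

```text
bar [356.33802956 228.86256881] [361.62605662 280.34654418] mid [ 0.51445551 -0.11119167  0.145     ] len 0.09058638071033384 yaw -174.52006407139046
bar [408.16222273 235.98575318] [412.66836805 287.29260786] mid [ 0.50301517 -0.19991894  0.145     ] len 0.0897974875374625 yaw -176.28542217704117
bar [459.9122921  293.98541697] [460.26874236 242.95996196] mid [ 0.49187194 -0.28578341  0.145     ] len 0.08912869580874576 yaw -2.578268968154986
bar0 tri ends [ 0.55627686 -0.10753715  0.14748845] [ 0.46969246 -0.12006941  0.1451806 ]
nut top [0.47926018 0.27054333 0.06194167] [0.47966304 0.27038276 0.061     ] [0.47808262 0.27049276 0.061     ]
nut other [0.52739027 0.1022717  0.06582761]
block [[328.394   286.46906]
 [332.01877 244.78424]
 [484.08633 258.0075 ]
 [480.46158 299.69232]] [[ 0.4727796  -0.06187865  0.03      ]
 [ 0.5536568  -0.06847225  0.03      ]
 [ 0.53065395 -0.36241531  0.03      ]
 [ 0.44997242 -0.35178409  0.03      ]] [ 0.50176569 -0.21113757  0.03      ] 0.08114552957865376 0.29484174428558196
face [[0.55235675 0.2291384  0.127     ]
 [0.56592302 0.17843043 0.127     ]
 [0.41015762 0.1326012  0.127     ]
 [0.39711185 0.18184269 0.127     ]] 0.052491342244352465 0.16236741808879762
rear [ 0.48633491 -0.29804978  0.045     ] 0.03605348471100967
mid [ 0.49678222 -0.21039309  0.045     ] 0.04473554687841606
front [ 0.51174832 -0.11467206  0.045     ] 0.02990019528875323
```

The numbers agree. The socket widths come out at 36, 45 and 30 mm, against 35, 42 and 29 mm given. The nut tops are at 0.062 m (nut_b, slack) and 0.066 m (nut_a), and they are 175 mm apart, as they must be. The bar length is 90 mm. The target is the wrench at top (357,264), and I'll take wrist views over the nut and this wrench.

```bash
python3 - <<'E'
from h import *
r.reach([0.50,-0.112,0.46],[180,0,6]); r.wait(.2)
a=snap('wrist','wr0'); print(-np.array(a['R']).T@np.array(a['t']),proj(a,[.5144,-.1112,.145]))
r.reach([0.44,0.2705,0.40],[180,0,16]); r.wait(.2)
b=snap('wrist','nut0'); u=proj(b,[.4793,.2705,.061])[0];print(-np.array(b['R']).T@np.array(b['t']),u)
print(r.sense()['clock'],r.sense()['joints'])
x,y=u.round().astype(int); c=b['frame'][max(y-60,0):y+60,max(x-80,0):x+80,::-1]
o=np.hstack([cv2.resize(a['frame'][:,:,::-1],(400,300)),cv2.resize(b['frame'][:,:,::-1],(400,300))])
cv2.imwrite('pics/w1.png',np.vstack([o,np.hstack([cv2.resize(c,(400,300),interpolation=cv2.INTER_CUBIC),np.zeros((300,400,3),np.uint8)])]))
print(c.shape)
E
```

```text
[ 0.57605975 -0.1032224   0.44070163] [[320.87662925 216.37358299]]
[0.51411921 0.29204937 0.38108952] [331.26275668 186.58292803]
4.1583 [ 2.77205657e+01 -7.71294730e+00  8.37161653e+01 -5.47174624e-03
  1.03984252e+02  1.01801768e+02]
(120, 160, 3)
```

View pics/w1.png

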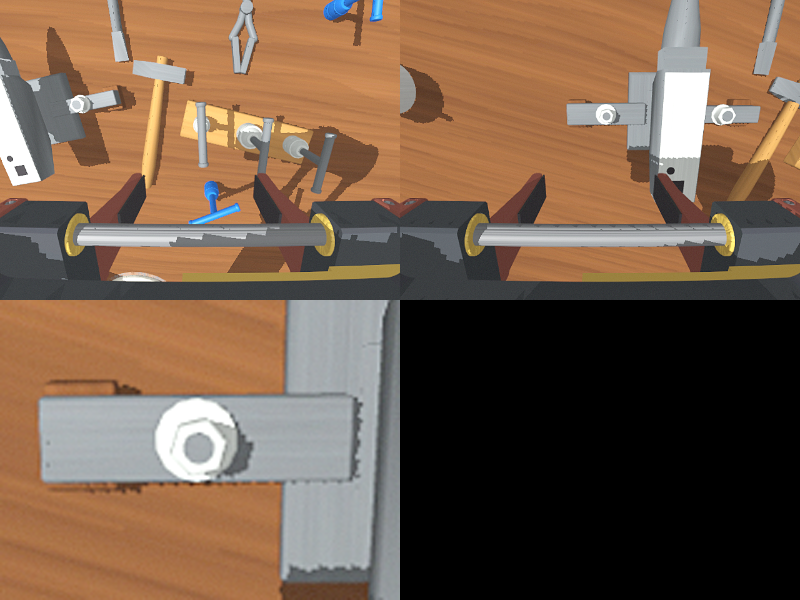

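The left wrist view shows the 19 mm wrench's bar at half-scale (201,134). In the right view the slack nut's bolt is at about full-image (330,186), within 1 px of where I predicted it. I'll enlarge the nut to read its yaw, and refine the bar pose.

```bash
python3 - <<'E'
from h import *
a=load('wr0');b=load('nut0');T=load('top0');S=load('scene0')
c=b['frame'][166:206,306:356]
g=c.astype(float).min(2); g=np.clip((g-170)/85,0,1)*255
o=np.hstack([cv2.resize(c[:,:,::-1],(400,320),interpolation=cv2.INTER_CUBIC),cv2.cvtColor(cv2.resize(g.astype(np.uint8),(400,320),interpolation=cv2.INTER_CUBIC),cv2.COLOR_GRAY2BGR)])
cv2.imwrite('pics/nutz.png',o)
hsv=cv2.cvtColor(a['frame'],cv2.COLOR_RGB2HSV)
m=((hsv[...,1]<60)&(hsv[...,2]>60)&(hsv[...,2]<185)).astype(np.uint8)*255
q=np.zeros_like(m);q[195:345,382:420]=m[195:345,382:420]
c=max(cv2.findContours(q,0,2)[0],key=cv2.contourArea);rc=cv2.minAreaRect(c);print(rc)
bx=cv2.boxPoints(rc); k=bx[np.argsort(bx[:,1])];e1,e2=k[:2].mean(0),k[2:].mean(0)
A,B=onz(a,e1,.145),onz(a,e2,.145);print(e1,e2,A,B,(A+B)/2,np.linalg.norm(A-B),np.degrees(np.arctan2(*(A-B)[[1,0]])))
print('nut3',tri((T,(150.6,278.6)),(S,(482.4,310)),(b,(330.2,185.8))),onz(b,(330.2,185.8),.061))
E
```

```text
((402.5, 243.5), (66.99998474121094, 32.99999237060547), 90.0)
[402.5 210. ] [402.5 277. ] [ 0.52729702 -0.1803394   0.145     ] [ 0.4663873 -0.1908158  0.145    ] [ 0.49684216 -0.1855776   0.145     ] 0.061804118990170874 9.759321899079875
nut3 [0.47950725 0.27096769 0.06192466] [0.47971571 0.27163211 0.061     ]
```

View pics/nutz.png

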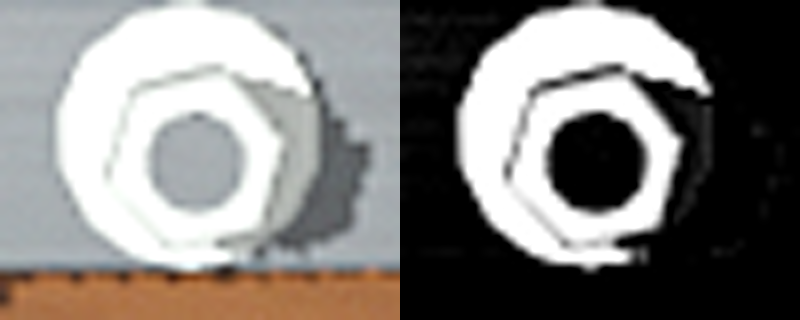

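The nut's hexagon shows its vertices at zoomed (130,93), (222,68), (284,140), (170,245) and (106,180), so it is turned about 15° from the camera axes. I'll compute its yaw, redo the bar with the right scale (column 322, rows 164–267), and then grasp.

```bash
python3 - <<'E'
from h import *
a=load('wr0');b=load('nut0')
V=[onz(b,(306+(u+.5)/8-.5,166+(v+.5)/8-.5),.061) for u,v in [(130,93),(222,68),(284,140),(170,245),(106,180)]]
ang=[np.degrees(np.arctan2(*(v-np.mean([V[0],V[1],V[2],V[3],V[4],V[1]+V[3]-V[2]+V[3]-V[1]],0))[[1,0]])) for v in V]
e=lambda i,j:np.degrees(np.arctan2(*(V[j]-V[i])[[1,0]]))%60
print('edges mod60',[ (e(i,j)+30)%60 for i,j in [(0,1),(1,2),(3,4),(4,0)]],'widths',[np.linalg.norm(V[i]-V[j]) for i,j in [(0,1),(1,2),(3,4),(4,0)]])
print('centre from opp vertices',(V[1]+V[3])/2)
hsv=cv2.cvtColor(a['frame'],cv2.COLOR_RGB2HSV)
m=((hsv[...,1]<60)&(hsv[...,2]>60)&(hsv[...,2]<185)).astype(np.uint8)*255
q=np.zeros_like(m);q[150:280,308:340]=m[150:280,308:340]
c=max(cv2.findContours(q,0,2)[0],key=cv2.contourArea);rc=cv2.minAreaRect(c);print(rc)
k=cv2.boxPoints(rc);k=k[np.argsort(k[:,1])];e1,e2=k[:2].mean(0),k[2:].mean(0)
A,B=onz(a,e1,.145),onz(a,e2,.145);print((A+B)/2,np.linalg.norm(A-B),np.degrees(np.arctan2(*(A-B)[[1,0]])))
E
```

```text
edges mod60 [np.float64(31.026881061254976), np.float64(27.375036968488573), np.float64(30.545969525742166), np.float64(30.4789772274298)] widths [np.float64(0.010747258264136767), np.float64(0.01077555497183268), np.float64(0.01045367466817973), np.float64(0.010192384440449549)]
centre from opp vertices [0.48018457 0.2719258  0.061     ]
((325.3781433105469, 215.23146057128906), (105.15946197509766, 20.844688415527344), 87.58897399902344)
[ 0.51392693 -0.11523707  0.145     ] 0.09244538867127805 8.617895235421791
```

```bash
python3 - <<'E'
from h import *
a=load('wr0')
hsv=cv2.cvtColor(a['frame'],cv2.COLOR_RGB2HSV)
m=((hsv[...,1]<60)&(hsv[...,2]>60)&(hsv[...,2]<185))
L=[(308+np.argmax(m[y,308:340]),y) for y in range(172,262) if m[y,308:340].any()]
vx,vy,cx,cy=cv2.fitLine(np.array(L,np.float32),cv2.DIST_HUBER,0,.01,.01).ravel()
f=lambda y:(cx+vx/vy*(y-cy),y)
A,B=onz(a,f(170),.145),onz(a,f(265),.145); yaw=np.degrees(np.arctan2(*(A-B)[[1,0]])); n=np.array([np.sin(np.radians(yaw)),-np.cos(np.radians(yaw))])
M=((A+B)/2)[:2]; mid=M+n*.006; print('left edge',M,'axis',mid,'yaw',yaw)
yaw=np.clip(yaw,4,9)
x=.5142; y=mid[1]+(x-mid[0])*np.tan(np.radians(yaw)); print(x,y,yaw)
assert abs(y+.113)<.004
r.reach([x,y,.39],[180,0,yaw]); r.servo_line([x,y,.308],speed=.1)
r.grab(25); r.wait(.2); s=r.sense(); print(s['opening'],s['gripper_force'],s['contact_force'],s['torque'],s['clock'])
r.servo_line([x,y,.40],speed=.1); r.wait(.2); s=r.sense(); print(s['opening'],s['contact_force'],s['torque'],s['tcp_pos'],s['orientation'])
w=snap('wrist','held0'); t=snap('top','top1'); sc=snap('scene','sc1')
cv2.imwrite('pics/held.png',np.vstack([np.hstack([cv2.resize(i['frame'][:,:,::-1],(400,300)) for i in (w,t)]),np.hstack([cv2.resize(sc['frame'][:,:,::-1],(400,300)),cv2.resize(sc['frame'][60:240,220:460,::-1],(400,300))])]))
E
```

```text
left edge [ 0.51150538 -0.10803   ] axis [ 0.51234297 -0.11397125] yaw 8.024552026730642
0.5142 -0.11370944934333016 8.024552026730642
0.011287517074408083 24.993576407432556 [-0.18314285 -0.98846289 -0.46549877] [-0.24128442 -0.03510059 -0.03546647] 7.9417
0.01153143492891473 [ 0.34375522 -0.55007158 -2.30550036] [-0.03147705  0.01098166  0.04776016] [ 0.51418332 -0.11372078  0.39918039] [-1.79968546e+02  7.27614048e-02  8.02376591e+00]
```

View pics/held.png

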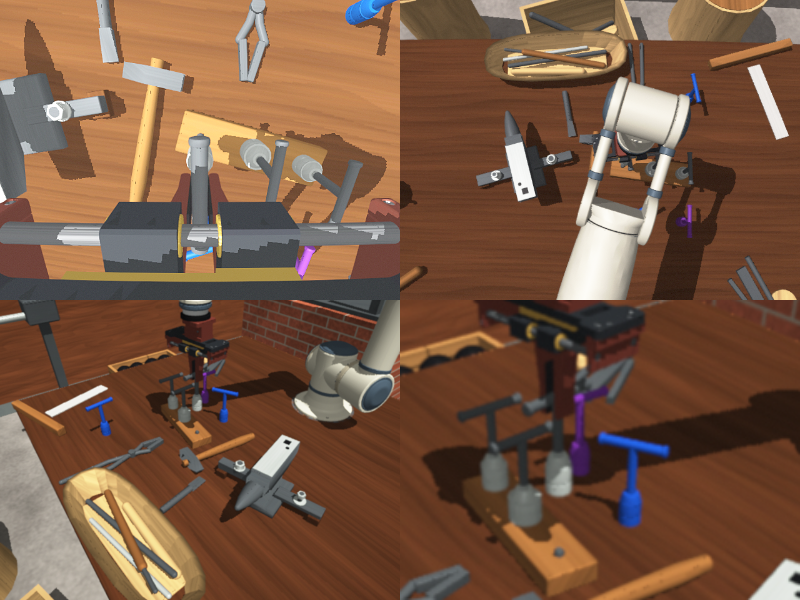

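The wrench is held upright, at scene crop (560,460), with its stud free at (558,552); the neighbouring wrenches are untouched. The near end of the bar is at wrist (318,221). I'll check the grip offset along the bar, carry the wrench over the nut, and look before lowering it.

```bash
python3 - <<'E'
from h import *
w=load('held0')
P=onz(w,(318,219),.399+.006-.163); d=P[:2]-np.array([.5142,-.1137]); th=np.radians(8.02)
print('end offset along/across bar',d@[np.cos(th),np.sin(th)],d@[-np.sin(th),np.cos(th)],'(45 expected)')
n=[.4798,.2713]
r.servo_line([.5142,-.1137,.47],speed=.2)
r.reach([*n,.47],[180,0,30.5]); r.servo_line([*n,.358],speed=.12); r.wait(.4)
s=r.sense();print(s['tcp_pos'],s['orientation'],s['opening'],s['contact_force'],s['torque'],s['clock'])
w=snap('wrist','over_w'); sc=snap('scene','over_s')
u=proj(sc,[*n,.070])[0];print(u); x,y=u.astype(int)
c=sc['frame'][y-60:y+60,x-80:x+80,::-1]
cv2.imwrite('pics/over.png',np.hstack([cv2.resize(w['frame'][:,:,::-1],(400,300)),cv2.resize(c,(400,300),interpolation=cv2.INTER_CUBIC)]))
E
```

```text
end offset along/across bar 0.04646656241620447 0.0019402384971656667 (45 expected)
[0.47979795 0.27133723 0.35823165] [ 1.79998758e+02 -2.02119764e-02  3.05045987e+01] 0.011373584333429844 [-0.76766073 -0.12534797 -2.9149255 ] [ 0.02675707 -0.01424363 -0.01337149] 12.7833
[483.36209722 306.83706333]
```

View pics/over.png

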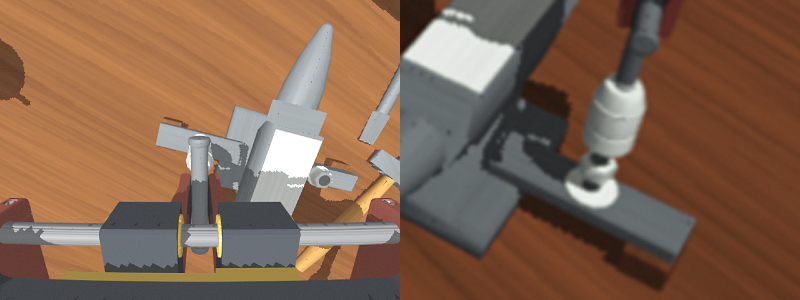

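```bash
python3 - <<'E'
from h import *
s=load('over_s')
for z in (.061,.080,.126,.170,.195): print(z,(proj(s,[.4798,.2713,z])[0]-[403,246])*2.5+[400,0])
# subpixel-ish: white socket rows, left/right edges
g=s['frame'].astype(int).min(2)[246:366,403:563]
for y in range(34,64,3): 
    q=np.where(g[y,60:110]>95)[0]+60
    print(y*2.5,q.min()*2.5+400,q.max()*2.5+402.5,(q.min()+q.max()+1)/2*2.5+400)
E
```

```text
0.061 [597.73791642 162.09181952]
0.08 [604.48224647 140.79221678]
0.126 [621.76313429  86.07941736]
0.17 [639.67621398  29.15509353]
0.195 [650.51920419  -5.40671582]
85.0 602.5 642.5 622.5
92.5 602.5 645.0 623.75
100.0 595.0 645.0 620.0
107.5 597.5 645.0 621.25
115.0 597.5 642.5 620.0
122.5 595.0 640.0 617.5
130.0 595.0 637.5 616.25
137.5 592.5 635.0 613.75
145.0 590.0 632.5 611.25
152.5 597.5 627.5 612.5
```

```bash
python3 - <<'E'
from h import *
s=load('over_s');g=cv2.cvtColor(s['frame'],cv2.COLOR_RGB2GRAY).astype(np.float32)
hs=cv2.cvtColor(s['frame'],cv2.COLOR_RGB2HSV)[...,1].astype(np.float32)
R=np.array(s['R']); c=-R.T@np.array(s['t']); n=np.array([.4798,.2713])
f=n-c[:2];f/=np.linalg.norm(f);rt=np.array([f[1],-f[0]]);print('right dir',rt)
ms=np.arange(-26,27,2)
print(ms)
for z in (.088,.096,.104,.112,.135,.145,.155):
    p=np.array([proj(s,[*(n+rt*m/1000),z])[0] for m in ms],np.float32)
    G=cv2.remap(g,p[:,:1],p[:,1:],1).ravel();H=cv2.remap(hs,p[:,:1],p[:,1:],1).ravel()
    print(z,G.astype(int)); print('   sat',H.astype(int))
E
```

```text
right dir [-0.45129865  0.89237298]
[-26 -24 -22 -20 -18 -16 -14 -12 -10  -8  -6  -4  -2   0   2   4   6   8
  10  12  14  16  18  20  22  24  26]
0.088 [ 40  57  69  70  67  68  76  86  92  94 105 120 133 142 151 158 166 170
 175 185 156  90  68  68  68  70  70]
   sat [118 154 170 168 168 148  58  11   8  10   9  10  11  10  10  10  10  10
   9   9  26 118 171 169 170 169 170]
0.096 [ 34  58  71  73  73  74  79  85  93 104 114 129 142 151 162 172 179 181
 180 176 149  91  73  75  76  75  77]
   sat [158 169 169 170 169 154  64  11   9  11   9  10  11  11  10  11  10  10
   8   9  25 119 170 168 167 168 169]
0.104 [ 72  76  76  76  73  75  77  87 105 132 154 162 171 179 191 192 183 191
 187 184 160 100  77  77  78  77  75]
   sat [168 170 168 168 172 154  67  10  10   9   9  10  10   8   8   9   8   8
   8   9  17 115 171 171 168 169 171]
0.112 [ 73  73  73  73  74  77  85  95 103 116 135 149 165 177 185 196 204 205
 205 205 178  99  69  70  71  72  72]
   sat [169 170 168 170 170 151  62  10  11  11  11   9  10   9   9   8   9   9
   9  10  17 102 173 171 169 170 169]
0.135 [ 69  70  71  72  72  74  75  75  77  79  68  44  49  60  68  77 110 109
  78  74  75  75  73  73  74  73  72]
   sat [168 169 171 171 170 168 168 170 167 142  86  11  24  23  19  13  42  95
 160 170 168 167 170 170 168 171 170]
0.145 [75 75 75 76 77 76 75 74 74 72 60 42 49 59 69 75 74 72 72 74 75 75 75 73
 72 71 71]
   sat [171 170 171 170 169 170 169 171 169 168 137  18  20  20  18  11  83 163
 168 168 169 169 169 169 169 169 170]
0.155 [72 72 72 73 72 72 72 73 73 72 61 43 49 58 63 64 64 65 71 73 76 76 77 79
 79 80 80]
   sat [170 169 171 169 169 169 168 169 170 168 140  41  20  15  18  14   7  74
 147 171 170 170 170 171 171 171 171]
```

The socket is upright: its silhouette centre is +0.5 mm from the nut axis and constant with height. I'll lower it slowly under force watch, with a small search if it lands on top of the nut.

```bash
cat > lower.py <<'E'
from h import *
s=r.sense(); F0=s['contact_force'][2]; p=np.array([.4798,.2713]); z=.358
def go(x,z): 
    r.servo_line([x[0],x[1],z],speed=.03); return r.sense()
go(p,.343); 
for z in np.arange(.342,.3255,-.001):
    s=go(p,z); f=s['contact_force']-[0,0,F0]
    print(round(z,4),s['tcp_pos'].round(4),f.round(1),s['torque'].round(2))
    if f[2]>10: break
print(s['clock'],s['opening'])
E
python3 lower.py
```

```text
0.342 [0.4798 0.2713 0.3421] [-0.3 -0.9 -0.1] [-0.04  0.01  0.01]
0.341 [0.4798 0.2713 0.3409] [0.4 0.2 0.7] [-0.03  0.01 -0.03]
0.34 [0.4798 0.2713 0.3399] [ 0.9 -0.  -0.2] [-0.04 -0.02  0.03]
0.339 [0.4798 0.2713 0.3389] [ 0.5 -0.4  0. ] [0.   0.03 0.04]
0.338 [0.4798 0.2713 0.3379] [-0.6 -0.1 -0.7] [-0.06  0.05 -0.02]
0.337 [0.4798 0.2713 0.3369] [ 0.2 -0.2 -0.2] [0.   0.05 0.01]
0.336 [0.4798 0.2713 0.3358] [-0.4  0.3  0.5] [-0.04  0.01 -0.02]
0.335 [0.4798 0.2713 0.3349] [-0.2 -1.2 -0.4] [ 0.01  0.03 -0.01]
0.334 [0.4798 0.2713 0.3339] [-0.7 -0.5 -0.6] [-0.05  0.03  0.  ]
0.333 [0.4798 0.2713 0.3329] [-0.4 -0.3 -0.7] [-0.07  0.01  0.01]
0.332 [0.4798 0.2713 0.3319] [-0.9 -0.4 -0.9] [-0.07  0.08 -0.04]
0.331 [0.4798 0.2713 0.3309] [-0.7  0.2 -0.1] [-0.07  0.02  0.03]
0.33 [0.4798 0.2713 0.3299] [-0.6  0.1 -0.5] [-0.11  0.1  -0.06]
0.329 [0.4798 0.2713 0.3289] [-0.7 -0.7 -0.4] [-0.06  0.08 -0.01]
0.328 [0.4798 0.2713 0.328 ] [ 0.2 -0.8 -0.1] [-0.08  0.05 -0.01]
0.327 [0.4798 0.2713 0.3279] [-0.4 -1.2  5.5] [-0.11  0.31  0.  ]
0.326 [0.4798 0.2713 0.3279] [-0.7 -1.6  9.6] [-0.28  0.47 -0.02]
17.7833 0.011302132422806697
```

Contact came exactly at the home height (TCP 0.328 m, mouth at 0.050 m), with no earlier resistance. A last look, then hand in.

```bash
python3 - <<'E'
from h import *
r.wait(.8); s=r.sense(); print(s['contact_force'],s['tcp_pos'],s['opening'],s['gripper_force'],s['clock'])
sc=snap('scene','end'); a=sc['frame'][:,:,::-1]
cv2.imwrite('pics/end.png',np.hstack([cv2.resize(a,(400,300)),cv2.resize(a[245:365,403:563],(400,300),interpolation=cv2.INTER_CUBIC)]))
E
```

```text
[-1.72845624 -1.59195178  7.03384798] [0.47984554 0.27134949 0.32784039] 0.011595178371884672 24.995507150888443 18.5833
```

View pics/end.png

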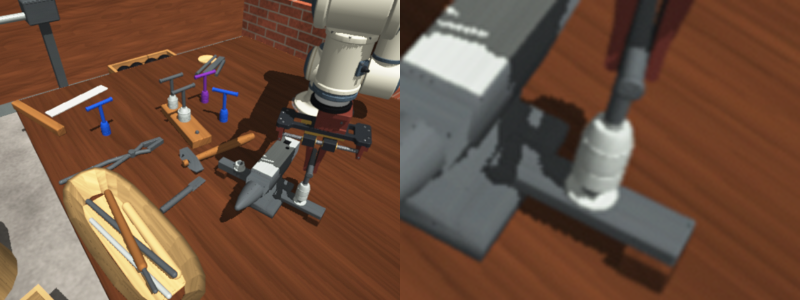

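The socket covers the slack nut upright at crop (600,165), with a sliver of bare thread and the washer still visible below it. The other two wrenches stand on their studs, and everything else is untouched.

```bash
python3 -c "
from station import r
print(r.hand_in())"
```

```text
the job is handed in; nothing more can be done
None
```

The 19 mm wrench is fully home on the slack nut (nut_b, on the flat strap), still gripped and pressed down with about 10 N; the other two wrenches never left their studs, and the job is handed in.

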